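# Clip a culture tube into the tube rotator and switch it on

### The arm

A 6-joint arm with a two-finger parallel gripper is mounted at the origin on a cart in front of the work surface, level with it; the furniture and walls round the work are solid. World frame = base frame: x ahead of the robot, y to its left, z up, the work surface at z = 0. Lengths are in mm, angles in rad, forces in N, time in s.
With the tool pointing down it reaches from about 325 to 775 mm from the base axis. Payload 5.5 kg.
Tool frame: the origin (TCP) lies at the very end of the fingers, on their centre line; the grasp point (between the pads) lies 19 mm behind it; z points along the fingers, y is the line along which they close (so a half turn about z gives the same grasp; the last joint's range is limited). The gripper opens to 88 mm and grips with 3 to 60 N. Pads are 20 mm wide; open, the fingers measure 115 mm over their backs; the gripper's body (75 mm by 178 mm) begins 61 mm behind the grasp point.
Start: joints at [1.265, 0.091, 1.231, -0, 1.82, -0.057], TCP at [147.748, 581.538, 222.631] pointing down, gripper open.
Joint ranges: [-2.87, 2.87], [-0.86, 2.18], [0.17, 2.46], [-1.51, 4.65], [0.06, 2.69], [-2.65, 2.65]. Speed limits (rad/s): [2.57, 2.57, 3.01, 3.14, 3.14, 3.14].

### API

Orientations are given as a unit quaternion [w, x, y, z].
In Python, from station import env gives the robot as it stands.
- The arm moves only by the tool servo_tool, never from a script. Its argument "deltas" is text: rows parted by semicolons, each of 7 numbers parted by spaces: the opening, from 0 (shut) to 1 (fully open), then the shift along the tool's x, y, z in cm, then the turn, a rotation vector about the tool's x, y, z in degrees. A call has 1 to 10 rows; each row shifts and turns the commanded pose from where the row before left it, along the tool's axes as they then stand; what a row does not reach is not made up. A row lasts 1/8 s, in which the tool goes at most 62.5 mm and 10.7 degrees, less where a joint would pass 70% of its speed; a pose out of reach is approached as far as the arm can. A call with a gripper value outside its range is refused whole. The fingers move at their own pace and stop on an object; the grip force is fixed at half the most. Time passes only in rows, so rows that do not move let the fingers close. It gives the time, the measured TCP pose, the force, the opening and the grip force at its end, in the units of the state.
- env.read_state(): the state, without advancing time (a new reading comes with each control period).
- env.get_image(name): name is "scene" or "top" or "wrist"; returns a dict with "frame" (420x560x3 uint8, red, green, blue), "K" (3x3 intrinsics, pixels), "T" (4x4, takes a point from camera to world coordinates). Camera axes: x right, y up, looking along -z (the intrinsics and any distortion apply to the point x, -y, -z); pixel columns grow to the right and rows downward; lengths in mm; the calibration is good to about 2 mm. A picture is of the moment at which its call begins. There is no depth.
- env.hand_in(): hands the job in; it is judged then, once.
The state is a dict: "clock": time; "joint_pos": joint angles; "qvel": joint speeds; "joint_torque": joint torques, N m; "ee_pos": TCP position; "tool_rot": TCP orientation; "force": force on the tool from outside, world axes, zero at the start; "torque": the same for the moment, N m; "opening": finger opening in mm; "finger_force": force on a finger pad.
Only numpy, scipy, OpenCV 4.12 (cv2) and the standard library are available. Lean on these libraries where they do the work, as an engineer would, in place of code of your own. Each camera call takes 0.05 s, during which the arm holds its last target. There are 200 camera calls.

### The job

Load the loose culture tube with the pale green slant into the empty station of the tube rotator, opposite the tube that is already there: stopper end up the slope, pressed straight in past both sprung blue jaws until it sits fully home and the jaws have snapped shut over it. Let go of it, then flip the rotator's red toggle switch all the way over to the back to switch it on. Leave the other things on the bench where they are.

Things in the scene. Friction and masses are not known exactly. Their poses are not given: they have to be found in the camera images.
- slant_tube: Culture tube to load, lying on the bench: glass 150 mm long, 16.8 mm thick, pale green slant, brown stopper (182 mm in all); 24 to 48 g. Origin: centre of its round end; z axis along the tube to the stopper. Lying, its axis is 8.4 mm above the bench; it does not roll. Grip the middle of the glass, 75 mm from the origin, firmly (30 to 60 N), so that it does not turn in the fingers.
- rotator: White tube rotator, fixed to the bench, 270 mm wide with the switch pod at its left; origin on the bench under the plate's middle, x axis to its back, y to its left. Its aluminium clip plate (150 x 160 mm) leans back 35 degrees and turns a little on a stiff hub. Left station empty; a balancing tube in the right one, 100 mm beside it, stays there.
- clip_seat (a point): Empty station: point on a seated tube's axis midway between the two fork clips. x axis up the slope, to where the stopper belongs; y left across the tube, to the jaws; z out of the plate, leaning 35 degrees from vertical to the front. Press in along -z. Plate face at z = -30 mm, seats at z = -8.4 mm. 60 mm are free for fingers between the clips.
- clip_lower (a point): Middle of the lower fork clip (16 mm wide), axes as clip_seat, 38 mm below it. Fixed grey prong: inner face y = -9.1 mm, flaring to y = -15 at z = 22 mm. Blue jaw: inner face y = 9.1 mm, nose at y = 4.5, z = 11 mm, lead-in ramp from there to y = 12.5, z = 24.5 mm. A tube meets the ramp at about z = 26 mm and snaps in over the last 2 mm; both clips together need about 5 to 12 N.
- clip_upper (a point): Middle of the upper fork clip, the same as the lower, 38 mm above clip_seat; axes as clip_seat.
- heel_stop (a point): Face of the black rubber heel stop below the lower clip, on the seated tube's axis, 82 mm below clip_seat; axes as clip_seat. It rises to z = 2 mm. Press the tube in with its round end about 5 mm clear of it; released, the tube may slide down to rest on it.
- jaw_lower (a joint): Angle of the lower blue jaw of the empty station, rad: 0 shut, grows as it is pushed aside (about 0.16 as the tube passes), sprung back to 0.
- jaw_upper (a joint): The same for the upper blue jaw.
- switch (a joint): Angle of the red toggle on top of the pod at the rotator's left, rad: starts near 0 (off, leaning to the front, to the robot); 1.0 is fully on (leaning to the back). It stays where it is left; about 1.5 N at the tip moves it.
- switch_tip (a point): Centre of the round red end (11 mm thick) of the toggle, 36 mm from its pivot; off, it is 17 mm in front of and 32 mm above the pivot, on, 17 mm behind. Pivot 81 mm, pod top 75 mm above the bench. x axis to the rotator's back (nose down as the joint grows), y along the level pivot. A knob 13 mm high stands 43 mm behind the pivot, 10 mm to the left.
- marker: Black marker pen, 134 mm long, 14 mm thick, lying on the bench; origin at the middle of its underside. Bystander.
- tape_roll: Roll of masking tape lying flat, 104 mm across, 25 mm high; origin at the centre of its underside. Bystander.
- spirit_lamp: Glass spirit lamp with a cap, 69 mm across, 93 mm high; origin at the centre of its underside. Bystander.
- timer: White bench timer, 62 x 64 x 18 mm; origin at the centre of its underside. Bystander.

How it is judged (in metres and radians):
On the way, in this order (a step that is already met when the one before it is completed fails the run):
1. the tube sits home in both fork clips, stopper up the slope, with both jaws shut over it (x of slant_tube in the frame of clip_seat between -0.086 and -0.06 m and y of slant_tube in the frame of clip_seat between -0.003 and 0.003 m and z of slant_tube in the frame of clip_seat between -0.0025 and 0.0025 m and angle between the z axis of slant_tube and the x axis of clip_seat, either way round below 0.06 rad and value of joint each of jaw_lower, jaw_upper below 0.06 rad), for 0.2 s.
2. the toggle switch is flipped on (value of joint switch above 0.85 rad), for 0.1 s.
At the end, for the whole second after the job is handed in: Tube released, at rest in the empty station: axis within 3 mm sideways, 2.5 mm in height and 0.06 rad of the clip seat's, round end down the slope 60 to 86 mm from the seat point, both jaws shut (below 0.06 rad); switch on (above 0.85 rad) (all of step 1 and value of joint switch above 0.85 rad and linear speed of slant_tube below 0.02 m/s); the robot touches nothing.
It fails at once if a bystander (marker, tape roll, spirit lamp or timer) is shoved more than 25 mm (distance of any of marker, tape_roll, spirit_lamp, timer from where it was at the start of the episode above 0.025 m).
It also fails if it takes over 43 s, if anything falls off the work surface, if the arm or the gripper's body presses on something with over 40 N, if the wrist force passes 120 N, or if a joint passes its speed limit or range.

## Working session

There is one attempt and no reset: what is moved stays moved. The work goes in short steps, Python scripts to look and compute and a tool call to move; the robot and the scene stay as the last step left them, time stands still between calls to the robot, and variables do not carry over. Pictures are saved under pics/ and viewed, at most 12 in all, crops included, and the job is handed in when it is done.

Besides the shell and the picture viewer there is one more tool, called after "Emit:" by a JSON object that holds its "op" and its "data", one argument or row to a line. servo_tool: Moves the arm, as the interface text tells. Its arguments: {"type":"object","properties":{"deltas":{"type":"string"}},"required":["deltas"]}

```bash
mkdir -p pics; ls; cat > h.py <<'E'
import numpy as np, cv2
from scipy.spatial.transform import Rotation as R
def ray(im,u,v):
    K,T=np.array(im["K"]),np.array(im["T"])
    d=np.linalg.inv(K)@[u,v,1.]; d=np.array([d[0],-d[1],-d[2]])
    return T[:3,3],T[:3,:3]@d
def onz(im,u,v,z):
    o,d=ray(im,u,v); return o+d*(z-o[2])/d[2]
def proj(im,p):
    K,T=np.array(im["K"]),np.array(im["T"])
    c=T[:3,:3].T@(np.array(p)-T[:3,3]); q=K@[c[0],-c[1],-c[2]]; return q[:2]/q[2]
def tri(a,b):
    A=0;B=0
    for im,(u,v) in (a,b):
        o,d=ray(im,u,v); d=d/np.linalg.norm(d); M=np.eye(3)-np.outer(d,d); A=A+M; B=B+M@o
    return np.linalg.solve(A,B)
def save(im,n): cv2.imwrite(f"pics/{n}.png",cv2.cvtColor(im["frame"],cv2.COLOR_RGB2BGR))
E
python3 - <<'E'
from h import *; from station import env; import pickle
d={}
for n in ("scene","top","wrist"):
    d[n]=env.get_image(n); save(d[n],n+"0"); print(n,d[n]["K"],d[n]["T"],[k for k in d[n]])
pickle.dump(d,open("im0.pkl","wb"))
s=env.read_state();print(s)
a=np.hstack([d["scene"]["frame"],d["top"]["frame"]])
E
```

```text
pics
scene [[435.04692402   0.         275.7892019 ]
 [  0.         435.04692402 209.99430889]
 [  0.           0.           1.        ]] [[ 5.19917527e-01  5.28145328e-01 -6.71377895e-01 -2.44908412e+01]
 [-8.53909721e-01  3.42400323e-01 -3.91918623e-01 -2.01889011e+02]
 [ 2.28900180e-02  7.77061472e-01  6.29008359e-01  6.66597231e+02]
 [ 0.00000000e+00  0.00000000e+00  0.00000000e+00  1.00000000e+00]] ['frame', 'K', 'T']
top [[478.89285854   0.         276.95045014]
 [  0.         478.89285854 206.53968017]
 [  0.           0.           1.        ]] [[ 1.84716904e-02  9.84925736e-01 -1.71988635e-01  3.25894665e+02]
 [-9.99770984e-01  2.00544805e-02  7.46976039e-03  1.57283233e+02]
 [ 1.08063020e-02  1.71811268e-01  9.85070613e-01  1.24091203e+03]
 [ 0.00000000e+00  0.00000000e+00  0.00000000e+00  1.00000000e+00]] ['frame', 'K', 'T']
wrist [[334.21562888   0.         278.10759553]
 [  0.         334.21562888 207.52929035]
 [  0.           0.           1.        ]] [[ 2.45988796e-01 -9.37161689e-01 -2.47421666e-01  7.89318253e+01]
 [ 9.69271364e-01  2.37419792e-01  6.43806312e-02  5.
[... 167 characters left out ...]
]
{'clock': 0.15, 'joint_pos': array([ 1.26528954e+00,  9.16667627e-02,  1.23154627e+00, -1.50748492e-05,
        1.81980394e+00, -5.66950234e-02]), 'qvel': array([-0.00060885, -0.00198221, -0.00433575,  0.00126605, -0.00128571,
       -0.00074907]), 'joint_torque': array([ 1.46356608e-03, -4.47043991e+01, -4.06907094e+01,  6.98657054e-02,
        2.74893577e-02, -1.17595769e-04]), 'ee_pos': array([147.6920774 , 581.32206996, 221.81367413]), 'tool_rot': array([-1.21082069e-04,  1.24087037e-01,  9.92271082e-01, -7.01828612e-04]), 'force': array([-0.05868477,  0.65231194,  0.02800302]), 'torque': array([ 0.06266666, -0.03684011, -0.01621493]), 'finger_force': 0.0, 'opening': 87.92567971342882}
```

View pics/top0.png

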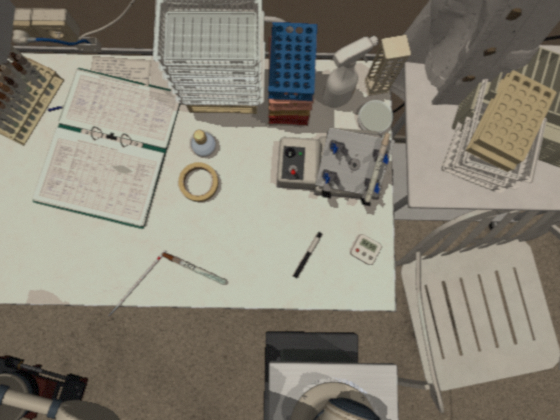

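View pics/scene0.png

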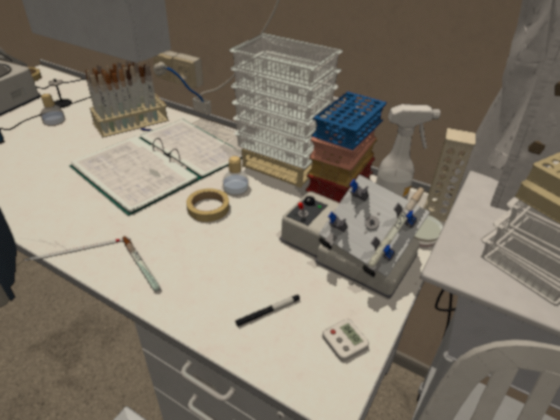

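Top shows the tube, stopper at about (165,255) and round end at (227,282). The rotator plate spans (318–392, 128–200), with the switch near (293,170). Next I'll take enlarged crops of these.

```bash
python3 - <<'E'
from h import *; import pickle
d=pickle.load(open("im0.pkl","rb"))
def crop(n,x,y,w,h,W,H): return cv2.resize(cv2.cvtColor(d[n]["frame"],cv2.COLOR_RGB2BGR)[y:y+h,x:x+w],(W,H),interpolation=cv2.INTER_CUBIC)
a=crop("top",270,120,130,97,400,300); b=crop("scene",275,165,160,120,400,300)
c=crop("wrist",0,0,560,420,400,300); e=crop("top",150,240,90,67,400,300)
cv2.imwrite("pics/c1.png",np.vstack([np.hstack([a,b]),np.hstack([c,e])]))
t=d["top"]
for uv in [(163,255),(227,282)]: print(onz(t,*uv,8.4), proj(d["wrist"],onz(t,*uv,8.4)))
E
```

```text
[409.19590605 437.370848     8.4       ] [224.29996061 392.52200341]
[343.97577053 271.19671573   8.4       ] [ 91.85184902 378.63735171]
```

View pics/c1.png

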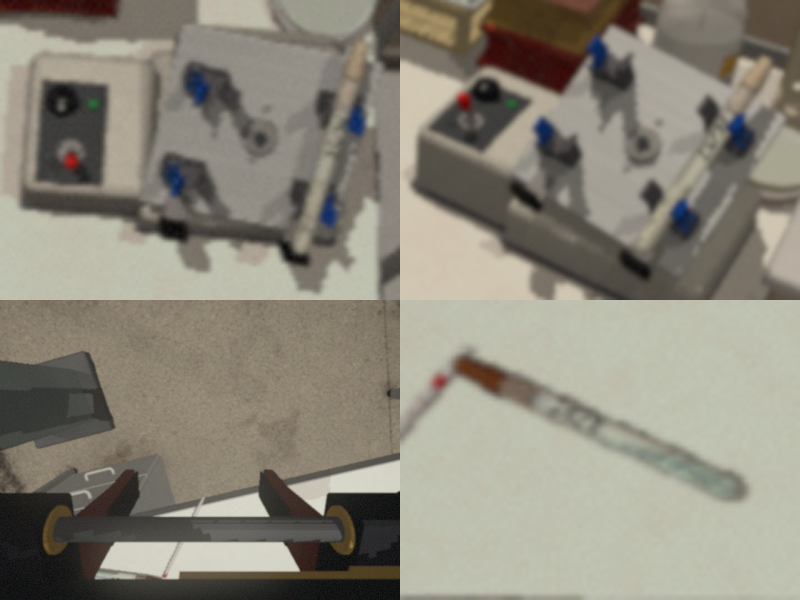

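```bash
python3 - <<'E'
from h import *; import pickle
d=pickle.load(open("im0.pkl","rb"))
def blobs(n,lo,hi,box,amin=3):
    f=d[n]["frame"]; hsv=cv2.cvtColor(f,cv2.COLOR_RGB2HSV); m=cv2.inRange(hsv,lo,hi)
    M=np.zeros_like(m); x,y,X,Y=box; M[y:Y,x:X]=m[y:Y,x:X]
    k,_,st,c=cv2.connectedComponentsWithStats(M)
    return [(st[i,4],c[i].round(1)) for i in range(1,k) if st[i,4]>=amin]
bt=(315,125,398,220); bs=(310,170,450,290)
B=((105,120,50),(125,255,255))
for n,b in(("top",bt),("scene",bs)): print(n,"blue",blobs(n,*B,b))
for n,b in(("top",(275,130,318,195)),("scene",(280,190,325,250))): print(n,"red",blobs(n,(0,120,80),(8,255,255),b),blobs(n,(172,120,80),(180,255,255),b))
for n,b in(("top",(315,125,398,220)),("scene",bs)): print(n,"black",blobs(n,(0,0,0),(180,255,35),b))
E
```

```text
top blue [(np.int32(34), array([334.1, 148. ])), (np.int32(28), array([385.2, 158.9])), (np.int32(31), array([326.4, 177.7])), (np.int32(26), array([376.5, 188.6]))]
scene blue [(np.int32(45), array([353.7, 185.5])), (np.int32(59), array([410.2, 217.6])), (np.int32(39), array([332.4, 217.2])), (np.int32(60), array([387.7, 251.5]))]
top red [(np.int32(19), array([292.7, 171.7]))] []
scene red [(np.int32(26), array([300.2, 204.7]))] []
top black [(np.int32(36), array([326. , 193.8])), (np.int32(16), array([364.6, 202.1]))]
scene black [(np.int32(30), array([311.9, 202.2])), (np.int32(37), array([325. , 243.1])), (np.int32(47), array([368.8, 271. ]))]
```

```bash
python3 - <<'E'
from h import *; import pickle
d=pickle.load(open("im0.pkl","rb")); t,s=d["top"],d["scene"]
P={}
for n,a,b in [("UL",(334.1,148),(353.7,185.5)),("LL",(326.4,177.7),(332.4,217.2)),("UR",(385.2,158.9),(410.2,217.6)),("LR",(376.5,188.6),(387.7,251.5)),
 ("red",(292.7,171.7),(300.2,204.7)),("heelL",(326,193.8),(325,243.1)),("heelR",(364.6,202.1),(368.8,271)),
 ("hub",(270+258*.325,120+138*.325),(275+643*.4-160,165+147*.4))]:
    P[n]=tri((t,a),(s,b)); e=[np.linalg.norm(proj(i,P[n])-q) for i,q in((t,a),(s,b))]
    print(n,P[n].round(1),np.round(e,1))
for a,b in [("LL","UL"),("LR","UR"),("LR","LL"),("UR","UL"),("heelR","heelL")]:
    v=P[b]-P[a]; print(a,b,v.round(1),np.linalg.norm(v).round(1))
E
```

```text
UL [653.6  18.8 170.3] [0.1 0.1]
LL [593.3  31.4 125.8] [0.2 0.3]
UR [ 633.9 -103.3  157.5] [0.4 0.5]
LR [571.5 -90.8 115.4] [0.4 0.5]
red [610.2 111.5 111.1] [0.3 0.4]
heelL [562.7  27.7  82.9] [0.2 0.2]
heelR [545.9 -70.3  75.1] [0.7 1. ]
hub [629.9 -37.4 114.3] [0.6 0.8]
LL UL [ 60.3 -12.6  44.5] 76.0
LR UR [ 62.4 -12.5  42.1] 76.3
LR LL [ 21.8 122.2  10.4] 124.6
UR UL [ 19.7 122.2  12.8] 124.4
heelR heelL [16.8 98.   7.8] 99.7
```

The triangulated sizes match the given ones: clips 76 mm apart, stations about 100 mm apart, slope about 35°. Next is a move to a close, tilted wrist view of the empty station.

```bash
cat >> h.py <<'E'
def frame(psi,th):   # clip axes as columns (deg)
    return (R.from_euler('z',psi,degrees=True)*R.from_euler('y',-35,degrees=True)*R.from_euler('z',th,degrees=True)).as_matrix()
def cur(env):
    s=env.read_state(); q=s["tool_rot"]; return np.array(s["ee_pos"]),R.from_quat(np.roll(q,-1)).as_matrix(),s
def plan(p,A,p2,A2,n,op=1):
    rv=R.from_matrix(A.T@A2).as_rotvec()/n; step=(np.array(p2)-p)/n; out=[]
    for i in range(n):
        Ai=A@R.from_rotvec(rv*i).as_matrix(); t=Ai.T@step/10
        out.append(" ".join([f"{op:g}"]+[f"{v:.2f}" for v in t]+[f"{v:.1f}" for v in np.degrees(rv)]))
    print("; ".join(out))
FL=np.diag([-1,1,-1.])
E
python3 - <<'E'
from h import *; from station import env
p,A,s=cur(env); F=frame(-2,-8.3); print(F.round(3))
plan(p,A,[566,15,226],F@FL,14)
E
```

```text
[[ 0.805  0.153 -0.573]
 [-0.173  0.985  0.02 ]
 [ 0.568  0.083  0.819]]
1 -3.89 -3.18 -0.03 -0.5 -2.5 -0.3; 1 -3.87 -3.20 0.12 -0.5 -2.5 -0.3; 1 -3.85 -3.22 0.26 -0.5 -2.5 -0.3; 1 -3.82 -3.24 0.40 -0.5 -2.5 -0.3; 1 -3.79 -3.27 0.53 -0.5 -2.5 -0.3; 1 -3.75 -3.29 0.67 -0.5 -2.5 -0.3; 1 -3.70 -3.31 0.80 -0.5 -2.5 -0.3; 1 -3.65 -3.34 0.93 -0.5 -2.5 -0.3; 1 -3.59 -3.36 1.06 -0.5 -2.5 -0.3; 1 -3.52 -3.39 1.19 -0.5 -2.5 -0.3; 1 -3.45 -3.41 1.31 -0.5 -2.5 -0.3; 1 -3.38 -3.44 1.43 -0.5 -2.5 -0.3; 1 -3.30 -3.47 1.55 -0.5 -2.5 -0.3; 1 -3.21 -3.50 1.66 -0.5 -2.5 -0.3
```

Emit:
{"op": "servo_tool", "data": {
  "deltas": "1 -3.9 -3.2 0 -0.5 -2.5 -0.3; 1 -3.9 -3.2 0.1 -0.5 -2.5 -0.3; 1 -3.85 -3.2 0.25 -0.5 -2.5 -0.3; 1 -3.8 -3.25 0.4 -0.5 -2.5 -0.3; 1 -3.8 -3.25 0.5 -0.5 -2.5 -0.3; 1 -3.75 -3.3 0.65 -0.5 -2.5 -0.3; 1 -3.7 -3.3 0.8 -0.5 -2.5 -0.3; 1 -3.65 -3.35 0.95 -0.5 -2.5 -0.3; 1 -3.6 -3.35 1.05 -0.5 -2.5 -0.3; 1 -3.5 -3.4 1.2 -0.5 -2.5 -0.3"
}}

```text
clock: 1.4
ee_pos: [448.4, 176.5, 225.6]
tool_rot: [0.221, 0.095, 0.971, 0.016]
force: [-0.1, 1.0, -0.3]
opening: 87.8
finger_force: 0.0
```

Emit:
{"op": "servo_tool", "data": {
  "deltas": "1 -3.45 -3.4 1.3 -0.5 -2.5 -0.3; 1 -3.4 -3.45 1.4 -0.5 -2.5 -0.3; 1 -3.3 -3.45 1.55 -0.5 -2.5 -0.3; 1 -3.2 -3.5 1.65 -0.5 -2.5 -0.3; 1 0 0 0 0 0 0; 1 0 0 0 0 0 0"
}}

```text
clock: 2.15
ee_pos: [568.0, 17.3, 227.1]
tool_rot: [0.305, 0.083, 0.949, 0.022]
force: [0.1, 0.0, -0.6]
opening: 87.9
finger_force: 0.0
```

```bash
python3 - <<'E'
from h import *; from station import env; import pickle
p,A,s=cur(env); print(p.round(1),s["clock"],s["qvel"].round(3)); print(((frame(-2,-8.3)@FL).T@A).round(3))
w=env.get_image("wrist"); pickle.dump(w,open("w1.pkl","wb")); save(w,"w1")
F=frame(-2,-8.3); S=np.array([629.5,13,135.5])
for n,q in dict(seat=(0,0,0),low=(-38,0,0),up=(38,0,0),heel=(-82,0,2),noseL=(-38,4.5,11),noseU=(38,4.5,11),plateL=(-75,30,-30),balseat=(0,-100,0)).items(): print(n,proj(w,S+F@np.array(q)).round(1))
E
```

```text
[568.   17.3 227.1] 2.15 [ 0.028 -0.009 -0.005 -0.001 -0.    -0.003]
[[ 1.     0.002 -0.009]
 [-0.002  1.     0.014]
 [ 0.009 -0.014  1.   ]]
seat [275.1 202.5]
low [275.1 157.2]
up [275.1 244.7]
heel [275.2 100.2]
noseL [281.  158.9]
noseU [280.6 249.6]
plateL [309.4 110.4]
balseat [155.7 202.7]
```

View pics/w1.png

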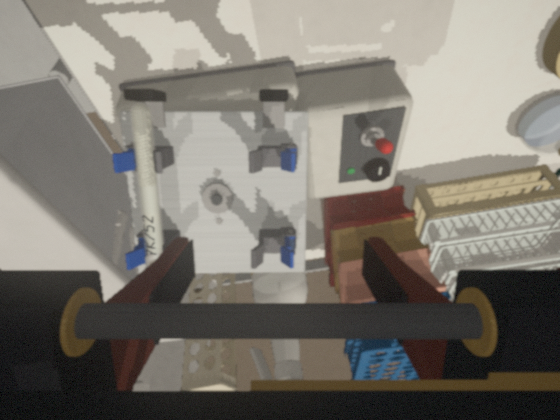

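The wrist view shows the empty channel near column 275. Its blue jaws are at about (289,158) and (291,250), the heel stop at (273,97) and the red toggle at (385,146). My predictions land within about 2 px, and an enlarged crop with the predicted outlines will confirm it.

```bash
python3 - <<'E'
from h import *; import pickle
w=pickle.load(open("w1.pkl","rb")); F=frame(-2,-8.3); S=np.array([629.5,13,135.5])
x0,y0,k=105,85,3.9
im=cv2.resize(cv2.cvtColor(w["frame"],cv2.COLOR_RGB2BGR)[y0:y0+150+38,x0:x0+205],None,fx=k,fy=3.1,interpolation=cv2.INTER_CUBIC)
def P(q): u=proj(w,S+F@np.array(q,float)); return (int((u[0]-x0+.5)*k),int((u[1]-y0+.5)*3.1))
def L(a,b,c): cv2.line(im,P(a),P(b),c,1,cv2.LINE_AA)
for x in(-38,38):
    for xx in (x-8,x+8): L((xx,-9.1,8),(xx,-15,22),(0,0,255)); L((xx,4.5,11),(xx,12.5,24.5),(0,255,0))
    L((x-8,4.5,11),(x+8,4.5,11),(0,255,0)); L((x-8,-15,22),(x+8,-15,22),(0,0,255))
    L((x-8,12.5,24.5),(x+8,12.5,24.5),(0,255,0))
L((-82,-10,2),(-82,10,2),(255,255,0))
L((-82,0,-30),(60,0,-30),(255,255,0))
for y in(-108.4,-91.6): L((-75,y,0),(60,y,0),(0,255,255))
cv2.imwrite("pics/c2.png",im); print(im.shape)
E
```

```text
(583, 800, 3)
```

View pics/c2.png

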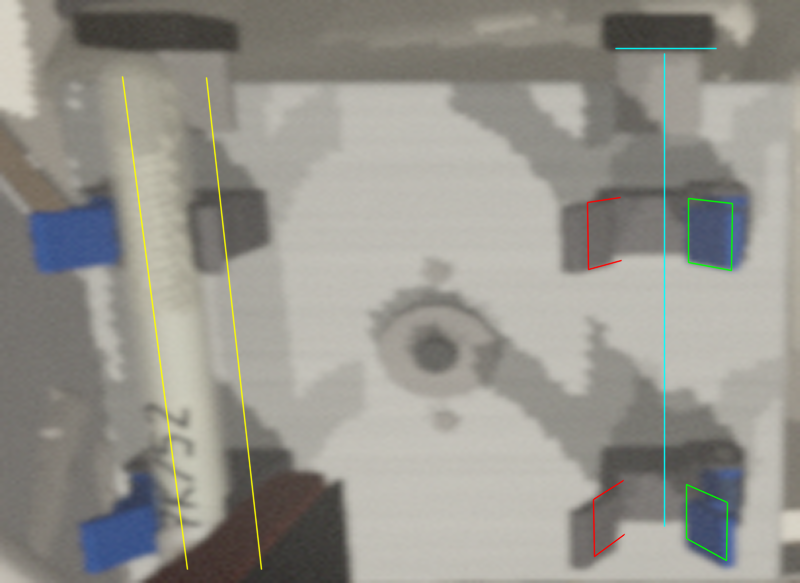

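```bash
python3 - <<'E'
from h import *; import pickle
w=pickle.load(open("w1.pkl","rb")); F=frame(-2,-8.3); S=np.array([629.5,13,135.5])
x0,y0,k=105,85,3.9
def P(q): u=proj(w,S+F@np.array(q,float)); return ((u-[x0,y0]+.5)*[k,3.1]).round()
for q in [(0,-50,-30),(0,-50,-20),(-82,0,2),(-82,-100,2),(0,25,-30),(0,30,-30),(-75,0,-30),(-80,0,-30),(-40,-100,0),(-40,-100,5)]: print(q,P(q))
# triangulate blue blobs, hub, red: top + wrist
d=pickle.load(open("im0.pkl","rb")); t=d["top"]; s=d["scene"]
hsv=cv2.cvtColor(w["frame"],cv2.COLOR_RGB2HSV); m=cv2.inRange(hsv,(105,110,40),(125,255,255)); m[:,310:]=0
n,_,st,c=cv2.connectedComponentsWithStats(m)
print([(st[i,4],c[i].round(1)) for i in range(1,n) if st[i,4]>15])
m=cv2.inRange(hsv,(0,150,90),(6,255,255))|cv2.inRange(hsv,(174,150,90),(180,255,255)); m[:120]=0;m[170:]=0
n,_,st,c=cv2.connectedComponentsWithStats(m)
r=[(st[i,4],c[i].round(1)) for i in range(1,n) if st[i,4]>15]; print(r)
hub=(105+437/3.9-.5,85+348/3.1-.5)
for nm,b in (("hub",(270+258*.325,120+138*.325)),): print(nm,tri((t,b),(w,hub)).round(1))
print("red",tri((t,(292.7,171.7)),(w,r[0][1])).round(1),tri((s,(300.2,204.7)),(w,r[0][1])).round(1))
E
```

```text
(0, -50, -30) [454. 341.]
(0, -50, -20) [448. 349.]
(-82, 0, 2) [666.  49.]
(-82, -100, 2) [157.  47.]
(0, 25, -30) [770. 341.]
(0, 30, -30) [791. 341.]
(-75, 0, -30) [665.  80.]
(-80, 0, -30) [665.  61.]
(-40, -100, 0) [182. 217.]
(-40, -100, 5) [173. 219.]
[(np.int32(350), array([123.4, 161.5])), (np.int32(46), array([292.2, 161.9])), (np.int32(274), array([135.1, 257.9])), (np.int32(39), array([290.4, 258.9]))]
[(np.int32(68), array([386.5, 148. ]))]
hub [627.6 -36.3 119.6]
red [609.5 111.6 113.6] [619.5 115.2 103.5]
```

```bash
python3 - <<'E'
from h import *; import pickle
from station import env
w=pickle.load(open("w1.pkl","rb")); p,A,s=cur(env)
for z in (0,-19):
  for y in (-44,44): print(z,y,[proj(w,p+A@np.array([x,y,z])).round(1) for x in (-10,10)])
Tc=np.array(w["T"]); print((A.T@Tc[:3,:3]).round(4),(A.T@(Tc[:3,3]-p)).round(1))
g=cv2.resize(cv2.cvtColor(w["frame"],cv2.COLOR_RGB2BGR)[225:285,150:410],None,fx=3,fy=3,interpolation=cv2.INTER_CUBIC)
g=cv2.convertScaleAbs(g,alpha=1.5,beta=20)
cv2.imwrite("pics/c3.png",g)
E
```

```text
0 -44 [array([199.5, 276.3]), array([197.1, 240.8])]
0 44 [array([365. , 276.2]), array([367.6, 240.7])]
-19 -44 [array([190.4, 294.4]), array([187.5, 255.3])]
-19 44 [array([375. , 294.3]), array([378.2, 255.2])]
[[-9.000e-04  9.669e-01  2.551e-01]
 [ 1.000e+00  7.000e-04  8.000e-04]
 [ 5.000e-04  2.551e-01 -9.669e-01]] [  70.6   -2.  -162.5]
```

View pics/c3.png

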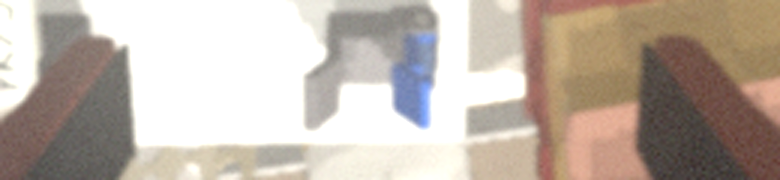

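```bash
python3 - <<'E'
from h import *; import pickle
from station import env
w=pickle.load(open("w1.pkl","rb")); p,A,s=cur(env); d=pickle.load(open("im0.pkl","rb")); t=d["top"]; sc=d["scene"]
w["T"]=np.array(w["T"]); w["T"][:3,3]+=2*A[:,1]
print("red",tri((t,(292.7,171.7)),(w,(386.5,148))).round(1),tri((sc,(300.2,204.7)),(w,(386.5,148))).round(1))
F=frame(-2,-8.3); S=np.array([629.5,13,135.5])
for nm,a,b,c in [("LR",(376.5,188.6),(387.7,251.5),(123.4,161.5)),("hub",(353.9,164.9),(372.2,223.8),(216.6,196.8))]:
    for i,q in((t,a),(sc,b)): x=tri((i,q),(w,c)); print(nm,x.round(1),(F.T@(x-S)).round(1))
# tube from top, mask by difference to bench colour
f=t["frame"].astype(int); roi=f[245:292,156:236]; bg=np.median(roi.reshape(-1,3),0)
m=(np.abs(roi-bg).sum(2)>45).astype(np.uint8); m[:,:6]=0
n,l,st,c=cv2.connectedComponentsWithStats(m); i=1+np.argmax(st[1:,4]); ys,xs=np.nonzero(l==i); ys=ys+245; xs=xs+156
P=np.array([onz(t,u,v,8.4)[:2] for u,v in zip(xs,ys)]); ctr=P.mean(0); u=np.linalg.svd(P-ctr)[2][0]; u*=np.sign(u[1]); q=(P-ctr)@u
print(st[i],ctr.round(1),u.round(3),q.min().round(1),q.max().round(1), (ctr+u*q.min()).round(1),(ctr+u*q.max()).round(1), ((P-ctr)@[-u[1],u[0]]).std())
E
```

```text
red [608.6 112.3 115.6] [627.9 120.   95.6]
LR [568.9 -88.3 124.6] [ -37.5 -109.9   23.8]
LR [572.6 -92.1 117.1] [ -38.1 -113.7   15.5]
hub [627.5 -35.3 120.1] [ -2.  -49.1 -12.4]
hub [635.2 -37.7 111.8] [ -0.1 -51.1 -23.7]
[  6   5  67  35 538] [378.4 356.5] [0.392 0.92 ] -95.3 92.3 [341.  268.8] [414.6 441.3] 5.473629997951947
```

```bash
python3 - <<'E'
from h import *; from station import env
p,A,s=cur(env); u=np.array([.378,.926,0]); u/=np.linalg.norm(u)
A2=np.c_[-u,np.cross([0,0,-1],-u),[0,0,-1]]
plan(p,A,[370,340,130],A2,10)
E
```

```text
1 2.69 2.80 -0.38 -1.9 3.3 -7.5; 1 2.32 3.14 -0.14 -1.9 3.3 -7.5; 1 1.89 3.42 0.09 -1.9 3.3 -7.5; 1 1.41 3.63 0.31 -1.9 3.3 -7.5; 1 0.91 3.76 0.50 -1.9 3.3 -7.5; 1 0.38 3.83 0.66 -1.9 3.3 -7.5; 1 -0.17 3.82 0.79 -1.9 3.3 -7.5; 1 -0.71 3.73 0.89 -1.9 3.3 -7.5; 1 -1.25 3.57 0.96 -1.9 3.3 -7.5; 1 -1.76 3.34 0.99 -1.9 3.3 -7.5
```

Emit:
{"op": "servo_tool", "data": {
  "deltas": "1 2.7 2.8 -0.4 -1.9 3.3 -7.5; 1 2.3 3.15 -0.15 -1.9 3.3 -7.5; 1 1.9 3.4 0.1 -1.9 3.3 -7.5; 1 1.4 3.65 0.3 -1.9 3.3 -7.5; 1 0.9 3.75 0.5 -1.9 3.3 -7.5; 1 0.4 3.85 0.65 -1.9 3.3 -7.5; 1 -0.15 3.8 0.8 -1.9 3.3 -7.5; 1 -0.7 3.75 0.9 -1.9 3.3 -7.5; 1 -1.25 3.55 0.95 -1.9 3.3 -7.5; 1 -1.75 3.35 1 -1.9 3.3 -7.5"
}}

```text
clock: 3.45
ee_pos: [368.8, 341.2, 129.9]
tool_rot: [0.003, -0.56, 0.828, -0.001]
force: [0.1, 0.5, -0.3]
opening: 87.9
finger_force: 0.0
```

Emit:
{"op": "servo_tool", "data": {
  "deltas": "1 0 0 0 0 0 0; 1 0 0 0 0 0 0"
}}

```text
clock: 3.7
ee_pos: [370.1, 339.4, 129.7]
tool_rot: [0.004, -0.558, 0.83, -0.001]
force: [0.2, 0.6, -0.2]
opening: 88.1
finger_force: 0.0
```

```bash
python3 - <<'E'
from h import *; from station import env; import pickle
p,A,s=cur(env); print(p.round(1),A.round(3),s["clock"])
w=env.get_image("wrist"); w["T"]=np.array(w["T"]); w["T"][:3,3]+=2*A[:,1]; pickle.dump(w,open("w2.pkl","wb")); save(w,"w2")
for k in (0,75,182): print(proj(w,[342+.378*k,270+.926*k,8.4]).round(1))
E
```

```text
[370.1 339.4 129.7] [[-0.378 -0.926  0.008]
 [-0.926  0.378  0.003]
 [-0.005 -0.006 -1.   ]] 3.7
[275.5 113.9]
[275.7 203.1]
[275.9 311.5]
```

View pics/w2.png

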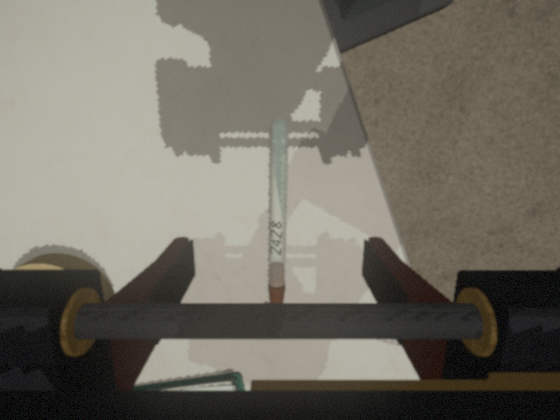

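The round end is at (279,119) and the axis follows columns 277–279, centred between the fingers, so the grasp only needs a 4 mm shift toward the stopper.

Emit:
{"op": "servo_tool", "data": {
  "deltas": "1 -0.4 0 2.5 0 0 0; 1 0 0 4 0 0 0; 1 0 0 3.5 0 0 0; 1 0 0 2 0 0 0; 1 0 0 0.7 0 0 0; 1 0 0 0 0 0 0; 1 0 0 0 0 0 0"
}}

```text
clock: 4.62
ee_pos: [373.8, 343.4, 3.9]
tool_rot: [0.005, -0.557, 0.83, -0.001]
force: [-0.7, -0.2, 0.1]
opening: 87.9
finger_force: 0.0
```

Emit:
{"op": "servo_tool", "data": {
  "deltas": "0 0 0 0 0 0 0; 0 0 0 0 0 0 0; 0 0 0 0 0 0 0; 0 0 0 0 0 0 0; 0 0 0 0 0 0 0; 0 0 0 0 0 0 0; 0 0 0 0 0 0 0; 0 0 0 0 0 0 0"
}}

```text
clock: 5.62
ee_pos: [372.9, 343.0, 2.3]
tool_rot: [0.003, -0.557, 0.83, -0.001]
force: [-0.2, -0.1, 0.2]
opening: 16.7
finger_force: 29.9
```

Emit:
{"op": "servo_tool", "data": {
  "deltas": "0 0 0 -2 0 0 0; 0 0 0 -5 0 0 0; 0 0 0 -5 0 0 0; 0 0 0 -3 0 0 0"
}}

```text
clock: 6.12
ee_pos: [372.5, 343.1, 155.4]
tool_rot: [0.005, -0.557, 0.83, -0.001]
force: [0.9, 0.7, -0.8]
opening: 16.8
finger_force: 29.9
```

```bash
python3 - <<'E'
from h import *; from station import env
p,A,s=cur(env); print(p,s["opening"]); F=frame(-2,-8.3); S=np.array([629.5,13,135.5])
plan(p,A,S+F@[0,0,94],F@FL,10,0)
E
```

```text
[372.47275041 343.09109854 155.39936165] 16.830685748678874
0 2.26 -3.13 -0.57 1.9 -3.2 7.5; 0 1.80 -3.41 -0.57 1.9 -3.2 7.5; 0 1.31 -3.64 -0.54 1.9 -3.2 7.5; 0 0.79 -3.79 -0.47 1.9 -3.2 7.5; 0 0.26 -3.88 -0.37 1.9 -3.2 7.5; 0 -0.27 -3.89 -0.24 1.9 -3.2 7.5; 0 -0.79 -3.82 -0.08 1.9 -3.2 7.5; 0 -1.28 -3.68 0.10 1.9 -3.2 7.5; 0 -1.74 -3.48 0.31 1.9 -3.2 7.5; 0 -2.16 -3.21 0.53 1.9 -3.2 7.5
```

Emit:
{"op": "servo_tool", "data": {
  "deltas": "0 2.25 -3.15 -0.55 1.9 -3.2 7.5; 0 1.8 -3.4 -0.55 1.9 -3.2 7.5; 0 1.3 -3.65 -0.55 1.9 -3.2 7.5; 0 0.8 -3.8 -0.45 1.9 -3.2 7.5; 0 0.25 -3.9 -0.35 1.9 -3.2 7.5; 0 -0.25 -3.9 -0.25 1.9 -3.2 7.5; 0 -0.8 -3.8 -0.1 1.9 -3.2 7.5; 0 -1.3 -3.7 0.1 1.9 -3.2 7.5; 0 -1.75 -3.5 0.3 1.9 -3.2 7.5; 0 -2.15 -3.2 0.55 1.9 -3.2 7.5"
}}

```text
clock: 7.38
ee_pos: [577.5, 13.5, 208.8]
tool_rot: [0.3, 0.084, 0.95, 0.018]
force: [-0.7, 0.1, -0.2]
opening: 16.6
finger_force: 29.9
```

Emit:
{"op": "servo_tool", "data": {
  "deltas": "0 0 0 0 0 0 0; 0 0 0 0 0 0 0; 0 0 0 0 0 0 0"
}}

```text
clock: 7.75
ee_pos: [576.9, 15.7, 208.6]
tool_rot: [0.299, 0.08, 0.951, 0.018]
force: [0.9, 1.4, 0.2]
opening: 16.3
finger_force: 29.9
```

```bash
python3 - <<'E'
from h import *; from station import env; import pickle
p,A,s=cur(env); F=frame(-2,-8.3); S=np.array([629.5,13,135.5])
print((F.T@(p-S)).round(1),np.degrees(R.from_matrix(A.T@F@FL).as_rotvec()).round(1),s["clock"])
w=env.get_image("wrist"); w["T"]=np.array(w["T"]); w["T"][:3,3]+=2*A[:,1]; pickle.dump(w,open("w3.pkl","wb"))
x0,y0,W,H,k=190,60,260,195,3.07
g=cv2.resize(cv2.cvtColor(w["frame"],cv2.COLOR_RGB2BGR)[y0:y0+H,x0:x0+W],(800,600),interpolation=cv2.INTER_CUBIC)
cv2.imwrite("pics/w3.png",g)
for nm,q in dict(prL=(-38,-15,22),noseL=(-38,4.5,11),rampL=(-38,12.5,24.5),prU=(38,-15,22),noseU=(38,4.5,11),rampU=(38,12.5,24.5),heel=(-82,0,2),hub=(0,-50,-20)).items(): print(nm,((proj(w,S+F@np.array(q))-[x0,y0]+.5)*k).round())
print("round end",((proj(w,p+A@np.array([75,0,-6.1]))-[x0,y0]+.5)*k).round())
E
```

```text
[-1.3  0.7 90.1] [ 0.3 -0.2  0.5] 7.75
prL [200. 338.]
noseL [285. 332.]
rampL [322. 341.]
prU [203. 648.]
noseU [282. 630.]
rampU [315. 653.]
heel [268. 139.]
hub [ 83. 453.]
round end [269. 152.]
```

View pics/w3.png

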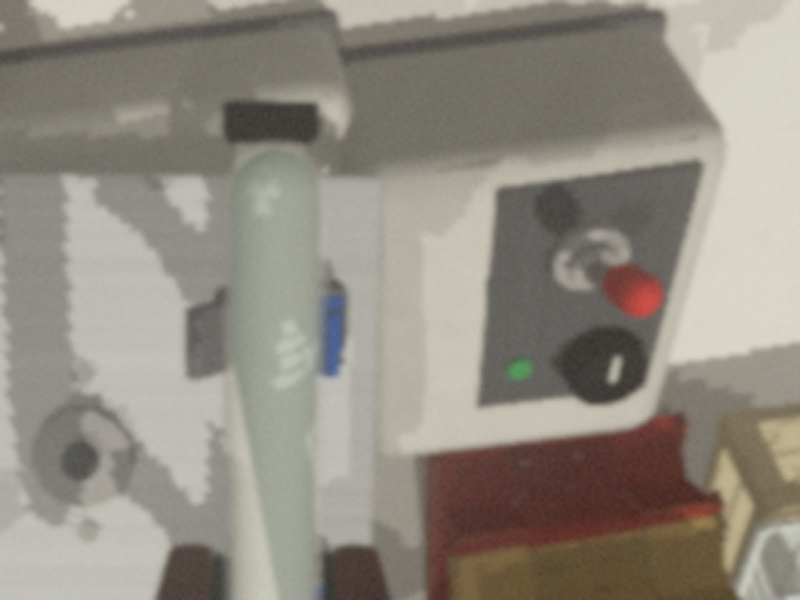

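The tube lines up with the heel stop, both at about column 273, and with the clips. The round end sits at about x = -76 mm, so I'm lowering it now.

Emit:
{"op": "servo_tool", "data": {
  "deltas": "0 0 -0.05 2 0.3 -0.2 0.5; 0 0 0 2 0 0 0; 0 0 0 1.5 0 0 0; 0 0 0 0.9 0 0 0; 0 0 0 0 0 0 0; 0 0 0 0 0 0 0"
}}

```text
clock: 8.55
ee_pos: [613.9, 13.2, 156.8]
tool_rot: [0.301, 0.086, 0.95, 0.017]
force: [-0.2, -0.1, 0.6]
opening: 16.5
finger_force: 29.9
```

```bash
cat > st.py <<'E'
from h import *; from station import env
p,A,s=cur(env); F=frame(-2,-8.3); S=np.array([629.5,13,135.5])
print("tube",(F.T@(p+A@[0,0,-6.1]-S)).round(1),np.degrees(R.from_matrix(A.T@F@FL).as_rotvec()).round(1),"f",(F.T@s["force"]).round(1),s["torque"].round(2),s["clock"])
E
python3 st.py
```

```text
tube [-0.5 -0.4 32.5] [ 0.   0.1 -0.1] f [ 0.2 -0.1  0.6] [-0.02  0.32 -0.02] 8.55
```

Emit:
{"op": "servo_tool", "data": {
  "deltas": "0 0 0 0.4 0 0 0; 0 0 0 0.4 0 0 0; 0 0 0 0.4 0 0 0; 0 0 0 0.4 0 0 0; 0 0 0 0.4 0 0 0; 0 0 0 0.2 0 0 0"
}}

```text
clock: 9.3
ee_pos: [626.5, 13.0, 137.5]
tool_rot: [0.3, 0.086, 0.95, 0.017]
force: [1.3, 0.6, 0.5]
opening: 16.6
finger_force: 30.0
```

```bash
python3 st.py
```

```text
tube [-1.3 -0.3  9.4] [ 0.   0.  -0.1] f [ 1.2  0.8 -0.3] [-0.01 -0.04  0.12] 9.3
```

Emit:
{"op": "servo_tool", "data": {
  "deltas": "0 0 0 0.3 0 0 0; 0 0 0 0.3 0 0 0; 0 0 0 0.2 0 0 0; 0 0 0 0 0 0 0"
}}

```text
clock: 9.8
ee_pos: [630.1, 12.8, 135.0]
tool_rot: [0.301, 0.086, 0.95, 0.017]
force: [-31.1, 0.5, 23.6]
opening: 16.6
finger_force: 30.0
```

```bash
python3 st.py
```

```text
tube [ 0.2 -0.2  5.3] [-0.   0.  -0.1] f [-11.8  -2.3  37.2] [ 0.08  2.29 -0.24] 9.8
```

```bash
python3 - <<'E'
from h import *; from station import env
B=[]
for n,(x,y,w,h) in (("wrist",(180,50,240,180)),("scene",(300,150,160,120))):
    im=env.get_image(n); B.append(cv2.resize(cv2.cvtColor(im["frame"],cv2.COLOR_RGB2BGR)[y:y+h,x:x+w],(400,300) if n!="wrist" else (400,300),interpolation=cv2.INTER_CUBIC))
cv2.imwrite("pics/s1.png",np.hstack(B))
E
python3 st.py
```

```text
tube [ 0.3 -0.2  5.3] [-0.   0.  -0.1] f [-11.6  -2.2  35.7] [ 0.07  2.31 -0.3 ] 9.9
```

View pics/s1.png

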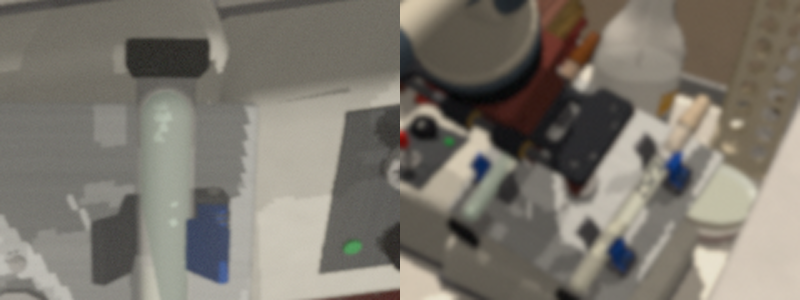

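```bash
python3 - <<'E'
from h import *; import pickle
d=pickle.load(open("im0.pkl","rb")); w=pickle.load(open("w1.pkl","rb")); F=frame(-2,-8.3); S=np.array([629.5,13,135.5])
w["T"]=np.array(w["T"]); w["T"][:3,3]+=2*F[:,1]
pl={}
for n,im,a,b in(("top",d["top"],(387,134.5),(367.5,199)),("scene",d["scene"],(421,191),(371,263)),("w",w,(141.7,113.5),(153.7,239.3))):
    o,r1=ray(im,*a); _,r2=ray(im,*b); N=np.cross(r1,r2); pl[n]=(N/np.linalg.norm(N),o)
for a,b in(("top","scene"),("top","w"),("scene","w")):
    (n1,o1),(n2,o2)=pl[a],pl[b]; X=F[:,0]
    dr=np.cross(n1,n2); dr/=np.linalg.norm(dr)*np.sign(dr[0])
    p=np.linalg.solve(np.array([n1,n2,X]),[n1@o1,n2@o2,X@S]); print(a,b,(F.T@(p-S)).round(1),(F.T@dr).round(3))
E
```

```text
top scene [ -0.  -99.8   8.8] [ 0.999 -0.006 -0.034]
top w [  -0.  -101.1    4. ] [0.996 0.024 0.08 ]
scene w [ -0.  -99.6   7.9] [ 1.    -0.011 -0.012]
```

The balancing tube's axis comes out 4–9 mm above my assumed seat height. The loaded tube stopped at +5.3 against a hard stop, so it's seated. I'll relax the press, open, retract along the tool axis and check.

Emit:
{"op": "servo_tool", "data": {
  "deltas": "0 0 0 -0.2 0 0 0; 0 0 0 0 0 0 0; 1 0 0 0 0 0 0; 1 0 0 0 0 0 0; 1 0 0 0 0 0 0; 1 0 0 0 0 0 0; 1 0 0 0 0 0 0; 1 0 0 0 0 0 0; 1 0 0 -1 0 0 0; 1 0 0 -3 0 0 0"
}}

```text
clock: 11.15
ee_pos: [605.9, 13.4, 164.6]
tool_rot: [0.299, 0.086, 0.95, 0.017]
force: [0.5, 0.6, 0.1]
opening: 87.4
finger_force: 0.0
```

Emit:
{"op": "servo_tool", "data": {
  "deltas": "1 0 0 -4 0 0 0; 1 0 0 -3 0 0 0; 1 0 0 0 0 0 0; 1 0 0 0 0 0 0"
}}

```text
clock: 11.65
ee_pos: [566.7, 14.8, 222.2]
tool_rot: [0.3, 0.086, 0.95, 0.017]
force: [0.4, 0.1, 0.3]
opening: 87.6
finger_force: 0.0
```

```bash
python3 - <<'E'
from h import *; from station import env
im=env.get_image("wrist"); g=cv2.resize(cv2.cvtColor(im["frame"],cv2.COLOR_RGB2BGR)[70:280,110:390],(800,600),interpolation=cv2.INTER_CUBIC)
cv2.imwrite("pics/s2.png",g)
E
python3 st.py
```

```text
tube [ -2.2  -0.7 112.5] [-0.  -0.1 -0.1] f [-0.5 -1.  -1.3] [0.07 0.28 0.03] 11.7
```

View pics/s2.png

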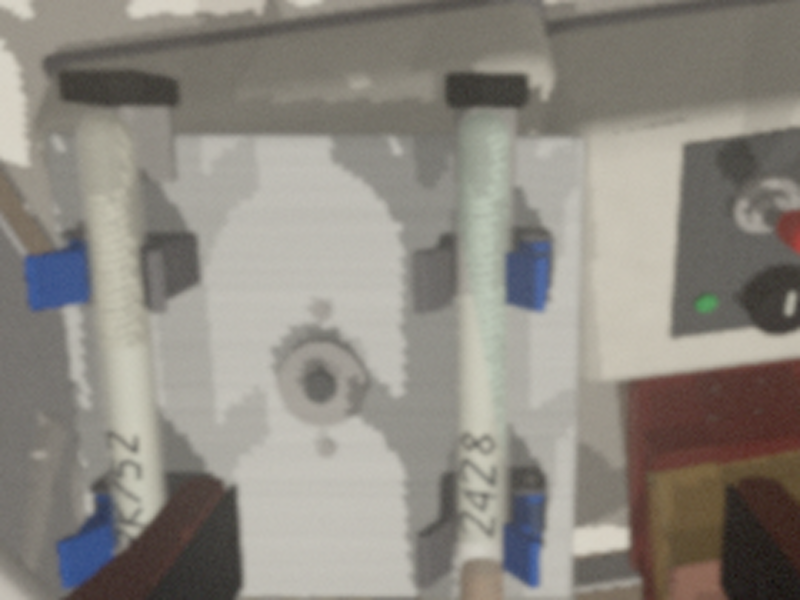

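The tube is seated and has slid onto the heel. Both jaws, at about (527,270) and (525,550), lie against it like their neighbours. Next is the switch, with closed fingers kept tilted so the gripper body stays clear of the clips.

```bash
python3 - <<'E'
from h import *; from station import env
p,A,s=cur(env); A2=frame(-2,0)@FL
plan(p,A,[562,112,160],A2,5,0); plan(np.array([562,112,160]),A2,[562,112,102],A2,3,0); print((A2.T@[1,-.035,0]).round(3))
E
```

```text
0 1.11 1.80 0.91 -0.0 -0.0 -1.7; 0 1.05 1.83 0.91 -0.0 -0.0 -1.7; 0 1.00 1.86 0.91 -0.0 -0.0 -1.7; 0 0.95 1.89 0.91 -0.0 -0.0 -1.7; 0 0.89 1.91 0.91 -0.0 -0.0 -1.7
0 1.11 0.00 1.58 0.0 0.0 0.0; 0 1.11 0.00 1.58 0.0 0.0 0.0; 0 1.11 0.00 1.58 0.0 0.0 0.0
[-0.82  -0.     0.574]
```

Emit:
{"op": "servo_tool", "data": {
  "deltas": "0 1.1 1.8 0.9 0 0 -1.7; 0 1.05 1.85 0.9 0 0 -1.7; 0 1 1.85 0.9 0 0 -1.7; 0 0.95 1.9 0.9 0 0 -1.7; 0 0.9 1.9 0.9 0 0 -1.7; 0 0 0 0 0 0 0; 0 0 0 0 0 0 0; 0 0 0 0 0 0 0; 0 0 0 0 0 0 0"
}}

```text
clock: 12.82
ee_pos: [562.1, 111.5, 163.1]
tool_rot: [0.301, 0.016, 0.953, -0.006]
force: [0.0, 1.4, 0.0]
opening: 2.2
finger_force: 0.0
```

Emit:
{"op": "servo_tool", "data": {
  "deltas": "0 1.1 0 1.6 0 0 0; 0 1.1 0 1.6 0 0 0; 0 1.1 0 1.6 0 0 0; 0 0 0 0 0 0 0; 0 0 0 0 0 0 0"
}}

```text
clock: 13.45
ee_pos: [562.5, 112.1, 104.5]
tool_rot: [0.301, 0.016, 0.953, -0.006]
force: [0.3, 0.0, 0.1]
opening: 0.4
finger_force: 0.0
```

```bash
python3 - <<'E'
from h import *; from station import env
p,A,s=cur(env); w=env.get_image("wrist"); w["T"]=np.array(w["T"]); w["T"][:3,3]+=2*A[:,1]
g=cv2.resize(cv2.cvtColor(w["frame"],cv2.COLOR_RGB2BGR)[70:350,90:460],(792,600)); cv2.imwrite("pics/s3.png",g)
print(p.round(1),s["opening"],s["force"].round(1),s["clock"])
hsv=cv2.cvtColor(w["frame"],cv2.COLOR_RGB2HSV); m=cv2.inRange(hsv,(0,150,90),(6,255,255))|cv2.inRange(hsv,(174,150,90),(180,255,255))
n,_,st,c=cv2.connectedComponentsWithStats(m)
print([(st[i],c[i].round(1)) for i in range(1,n) if st[i,4]>40], proj(w,[610,111.5,112]).round(1))
for i in range(1,n):
    if st[i,4]>40: print(onz(w,*c[i],113).round(1))
E
```

```text
[562.5 112.1 104.5] 0.4244096954705085 [0.3 0.  0.1] 13.45
[] [278.7 309.7]
```

Emit:
{"op": "servo_tool", "data": {
  "deltas": "0 -0.9 0 0.8 0 0 0; 0 -1 0 0.7 0 0 0; 0 -1 0 0.7 0 0 0; 0 -0.65 0 0.45 0 0 0; 0 -0.65 0 0.45 0 0 0; 0 -0.65 0 0.45 0 0 0; 0 -0.65 0 0.45 0 0 0; 0 0 0 0 0 0 0"
}}

```text
clock: 14.5
ee_pos: [628.8, 109.9, 102.0]
tool_rot: [0.298, 0.016, 0.954, -0.006]
force: [-17.6, 0.2, 6.6]
opening: 0.6
finger_force: 10.3
```

```bash
python3 - <<'E'
from h import *; from station import env
p,A,s=cur(env); print(p.round(1),s["force"].round(1),s["clock"])
E
```

```text
[628.8 109.9 102. ] [-17.6   0.2   6.6] 14.5
```

Emit:
{"op": "servo_tool", "data": {
  "deltas": "0 -0.2 0 0.1 0 0 0; 0 0 0 0 0 0 0; 0 1 0 -0.7 0 0 0; 0 2 0 -1.4 0 0 0; 0 2 0 -1.4 0 0 0; 0 0 0 -5 0 0 0; 0 0 0 -5 0 0 0; 0 0 0 -3 0 0 0; 0 0 0 0 0 0 0"
}}

```text
clock: 15.62
ee_pos: [497.6, 114.8, 213.4]
tool_rot: [0.304, 0.016, 0.953, -0.005]
force: [0.5, 0.5, 0.7]
opening: 0.4
finger_force: 0.0
```

```bash
python3 - <<'E'
from h import *; from station import env
p,A,s=cur(env); print(p.round(1),s["force"].round(1),s["clock"])
B=[]; 
for n,(x,y,w,h) in (("top",(270,115,130,97)),("scene",(275,165,160,120))):
    im=env.get_image(n); B.append(cv2.resize(cv2.cvtColor(im["frame"],cv2.COLOR_RGB2BGR)[y:y+h,x:x+w],(400,300),interpolation=cv2.INTER_CUBIC))
    hsv=cv2.cvtColor(im["frame"],cv2.COLOR_RGB2HSV); m=cv2.inRange(hsv,(0,120,80),(8,255,255)); m2=m*0; m2[125:250,275:320]=m[125:250,275:320]
    k,_,st,c=cv2.connectedComponentsWithStats(m2); print(n,[(st[i,4],c[i].round(1)) for i in range(1,k) if st[i,4]>2],"on pred",proj(im,[644,110.5,113]).round(1))
cv2.imwrite("pics/s4.png",np.hstack(B))
E
```

```text
[497.6 114.8 213.4] [0.5 0.5 0.7] 15.625
top [(np.int32(36), array([293.3, 159.8])), (np.int32(10), array([290.2, 231.1])), (np.int32(22), array([306. , 232.2])), (np.int32(25), array([312.2, 239.3]))] on pred [293.6 157.8]
scene [(np.int32(30), array([317.1, 149.5])), (np.int32(16), array([310.9, 176.2])), (np.int32(11), array([308.5, 189.5])), (np.int32(4), array([315.5, 191.5])), (np.int32(45), array([307.1, 199. ]))] on pred [308.  195.9]
```

View pics/s4.png

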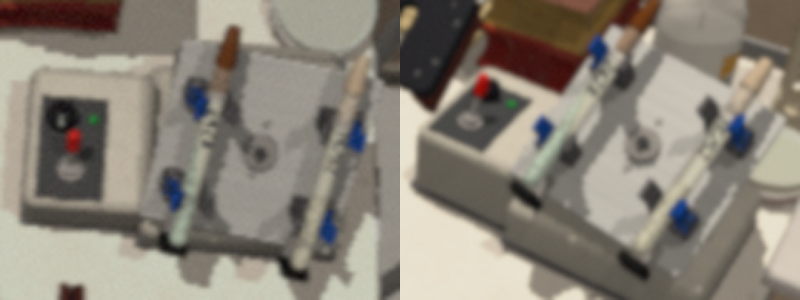

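```bash
python3 - <<'E'
from h import *; from station import env; import pickle
d=pickle.load(open("im0.pkl","rb"))
for n,(X,Y,x2,y2) in (("top",(283,145,303,182)),("scene",(292,186,318,215))):
  for im in (d[n],env.get_image(n)):
    hsv=cv2.cvtColor(im["frame"],cv2.COLOR_RGB2HSV)[Y:y2,X:x2]; m=cv2.inRange(hsv,(0,120,80),(8,255,255))|cv2.inRange(hsv,(172,120,80),(180,255,255))
    v=(m>0).sum(1); print(n,{Y+i:int(k) for i,k in enumerate(v) if k})
  for a in (-.5,.36,.5): print(a,proj(im,[627+36*np.sin(a),111,81+36*np.cos(a)]).round(1),proj(im,[627+18*np.sin(a),111,81+18*np.cos(a)]).round(1))
E
```

```text
top {169: 1, 170: 3, 171: 4, 172: 5, 173: 4, 174: 2}
top {156: 1, 157: 4, 158: 6, 159: 6, 160: 5, 161: 5, 162: 5, 163: 4}
-0.5 [293.2 171.6] [292.9 169.7]
0.36 [293.4 159.4] [293.  163.7]
0.5 [293.4 157.8] [293.  162.9]
scene {190: 2, 202: 2, 203: 5, 204: 5, 205: 5, 206: 5, 207: 3, 208: 1}
scene {188: 1, 189: 4, 190: 6, 191: 2, 192: 2, 195: 3, 196: 5, 197: 5, 198: 6, 199: 6, 200: 6, 201: 6, 202: 5, 203: 3}
-0.5 [300.  204.4] [301.5 208.1]
0.36 [306.9 196.2] [305. 204.]
0.5 [307.9 195.9] [305.4 203.9]
```

```bash
python3 -c "
from station import env
print(env.hand_in())"
```

```text
the job is handed in; nothing more can be done
None
```

I loaded the green-slant tube into the empty station, stopper up the slope, let go of it, and pushed the red toggle back to its stop. I then handed the job in at about 16 s on the clock; it gave no verdict, and from the pictures the jaws look shut and the toggle is at roughly 0.95 rad (0.85 needed).

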